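Zero check of an aerosol monitor: shut the cover, push, turn and hold the zero filter

ROBOT

A 6-joint arm with a two-finger parallel gripper is mounted at the origin on the work surface. World frame = base frame: x ahead of the robot, y to its left, z up, the work surface at z = 0. Lengths are in m, angles in rad, forces in N, time in s.
With the tool pointing down it reaches from about 0.35 to 1 m from the base axis. Payload 7.1 kg.
Tool frame: the origin (TCP) lies at the very end of the fingers, on their centre line; the grasp point (between the pads) lies 19 mm behind it (ctrl.grip_point_offset is the distance from the TCP to the grasp point, in m); z points along the fingers, y is the line along which they close (so a half turn about z gives the same grasp; the last joint's range is limited). The gripper opens to 85 mm and grips with 20 to 120 N. Pads are 22 mm wide; open, the fingers measure 114 mm over their backs; the gripper's body (76 mm by 85 mm) begins 54 mm behind the grasp point. The pads swing forward as they close: fully open they stand 13 mm farther back than shut.
Start: joints at [1.33, 0.423, 1.63, -0, 1.089, -0.019], TCP at [0.137, 0.61, 0.231] pointing down, gripper open.
Joint ranges: [-3, 3], [-0.9, 2.11], [0.09, 2.58], [-1.31, 4.45], [0.11, 2.69], [-2.54, 2.54]. Speed limits (rad/s): [2.39, 2.39, 3.01, 3.14, 3.14, 3.14].

INTERFACE

Orientations are given as a unit quaternion [x, y, z, w].
In Python, from rig import ctrl, camera, camera_model gives the robot as it stands.
- The arm moves only by the shell command python3 -m creep 'ROWS'. ROWS is JSON, a list of rows, each a list of 5 numbers: the shift along the tool's x, y, z in units of 30 mm (1.0 is 30 mm), then the turn about the tool's z in units of 6 degrees (1.0 is 6 degrees), then the opening, from -1 (shut) to 1 (fully open). A call has 1 to 20 rows; each row shifts and turns the commanded pose from where the row before left it, along the tool's axes as they then stand; what a row does not reach is not made up. A row lasts 1/12 s, in which the tool goes at most 41.7 mm and 7.16 degrees, less where a joint would pass 70% of its speed; a pose out of reach is approached as far as the arm can. A call is refused whole if a number of a shift passes 1 or a number of a turn 1, either way. A call with a gripper value outside its range is refused whole. The fingers move at their own pace and stop on an object; the grip force is fixed at half the most. Time passes only in rows, so rows that do not move let the fingers close. It gives the time, the measured TCP pose, the force, the opening and the grip force at its end, in the units of the state.
- ctrl.sense(): the state, without advancing time (a new reading comes with each control period).
- camera(name): name is "scene" or "top" or "wrist"; returns (picture, depth): 400x640x3 uint8, red, green, blue; 400x640 float32, m along the optical axis (not along the pixel's ray), 0 where there is no reading.
- camera_model(name): a dict with "K" (3x3 intrinsics, pixels), "xyz" and "orientation" of the camera in the world; the wrist camera has in their place "tool_from_camera" (4x4, takes a point from camera to tool coordinates, whose origin is the TCP and whose axes are the flange's). Camera axes: x right, y down, z forward; pixel columns grow to the right and rows downward; lengths in m; the calibration is good to about 2 mm. A picture is of the moment at which its call begins: read the wrist's pose just before it. camera_model takes no time and is no camera call.
- ctrl.finish_job(): hands the job in; it is judged then, once.
The state is a dict: "clock": time; "q": joint angles; "dq": joint speeds; "joint_torque": joint torques, N m; "ee_pos": TCP position; "eef_rot": TCP orientation; "force": force on the tool from outside, world axes, zero at the start; "ft_torque": the same for the moment, N m; "gripper_width": finger opening in m; "finger_force": force on a finger pad.
Only numpy, scipy, OpenCV 4.12 (cv2) and the standard library are available. Lean on these libraries where they do the work, as an engineer would, in place of code of your own. Each camera call takes 0.05 s, during which the arm holds its last target. There are 200 camera calls.

TASK

Start the zero check of the aerosol monitor: lower its open service cover gently until it lies shut, then take the zero filter (the fat ribbed one with the wing grip) out of the accessory rack, set its two lugs into the slots of the zero port that shows through the cover's round opening, push it fully home against the spring and turn it a quarter turn clockwise (seen from above) to its stop. The port springs back when let go, so finish while still gripping the filter, keeping it pushed fully home and turned to its stop. Leave everything else on the bench and in the rack where it is.

Things in the scene. Friction and masses are not known exactly. Their poses are not given: they have to be found in the camera images.
- monitor: aerosol monitor, a white fixed box 280 (x) x 220 (y) x 130 mm with its display on the front (-x) side, either left or right of the bench's middle. Origin: centre of its underside, on the bench; z up; x points from its front to its rear.
- cover (a joint): angle (rad) of the monitor's grey service cover: 0 = shut, lying flat on its stop on the monitor's top; grows as the front edge lifts; starts 1.0 to 1.4. The hinge is stiff: the cover stays where it is left, and moving its free edge takes about 1 to 4 N.
- cover_hinge (a point): middle of the cover's hinge line (along y), at the rear of the monitor's top, 130 mm above the bench, 90 mm behind the port's axis. Axes turn with the cover: it extends from here 180 mm along -x, 89 mm to either side in y, and is 8 mm thick, from 0 to +z. Its round opening, 66 mm across, is centred 90 mm from the hinge; beyond it a solid strip 57 mm wide reaches to the free edge.
- cover_edge (a point): point on the outer (upper when shut) face of the cover, in the middle of that strip, 155 mm from the hinge line and 25 mm from the free edge; its axes turn with the cover, z outward from the face. A good place to push with closed fingers.
- port (a point): centre of the mouth of the zero port, a fixed upright metal collar 56 mm across, 142 mm above the bench (4 mm above the shut cover's face). Axes are the monitor's, z up. The mouth is a round hole 34 mm across with two facing slots along this x, 15 mm wide and reaching 23 mm from the centre; the lip is 8 mm thick. Below it the filter turns clockwise only, up to a fixed stop at 1.5 rad.
- port_spring (a joint): travel (m) of the port's sprung plate, 0 at rest, 0.015 pushed home. It meets the filter's nose when the filter's shoulder is 15 mm above the mouth (3 N) and pushes back with 8 N when the shoulder is on the mouth. The lugs clear the underside of the lip, so that the filter can turn, only when the shoulder is less than 3 mm above the mouth.
- valve (a joint): angle (rad) of the spring-return valve inside the port, 0 at rest, carried round clockwise by the filter's lugs after about 0.15 rad of free turn, so about 1.35 with the filter at its stop. Its spring resists with 0.22 N m per rad and turns the filter well back when it is let go.
- filter: zero filter, about 160 g, upright in one of the rack's holes at any yaw: ribbed white drum 72 mm across, 38 mm high, a wing grip on top and a steel spigot 30 mm across below, 30 mm long with a tapered nose. Origin: on the axis at the shoulder (underside of the drum), which rests on the rack's top and, when home, on the port's mouth. z up; wing and lugs lie along x; half a turn makes no difference.
- filter_grip (a point): where to grip the filter: 60 mm above its origin, in the white wing, which is 56 mm long (x), 16 mm thick (y, grip across it) and rises 30 mm above the drum, its top 68 mm above the origin.
- filter_lugs (a point): on the filter's axis, 17 mm below its origin, level with the middle of its two facing lugs: each 10 mm wide (y), reaching 21.5 mm from the axis along +x and -x, from 11 to 23 mm below the origin.
- rack: accessory rack, a fixed black block 330 (x) x 90 (y) x 45 mm with three holes 47 mm across at 0 and 108 mm either way along its x, each holding one accessory. Origin: centre of its underside, on the bench. It stands on the side of the bench's middle where the monitor is not.
- cyclone: bystander in the rack: steel cyclone inlet, a narrow cone with a side tube, up to 40 mm wide, 80 mm high. Origin at the rack's top face.
- impactor: bystander in the rack: aluminium inlet with a round cap, 54 mm wide, 60 mm high. Origin at the rack's top face.
- screwdriver: bystander: screwdriver 180 mm long lying on the bench between monitor and rack. Origin: under its middle.
- reagent: bystander: amber bottle, 86 mm wide, 190 mm high, at the back of the bench, near its middle line. Origin: centre of its underside.
- beaker: bystander: glass beaker, 66 mm wide, 85 mm high, far to the left. Origin: centre of its underside.
- flask: bystander: glass flask with a narrow neck, 68 mm wide, 144 mm high, far to the right. Origin: centre of its underside.

How it is judged:
By the outcome, as a careful person would: the job done as asked, in the order asked, and still so for the second after the job is handed in, while the arm keeps its last pose, push and grip.
It also fails if it takes over 72 s, if anything falls off the work surface, if the arm or the gripper's body presses on something with over 40 N, if the wrist force passes 120 N, or if a joint passes its speed limit or range.

## Working session

There is one attempt and no reset: what is moved stays moved. The work goes in short steps, Python scripts to look and compute and a shell command to move; the robot and the scene stay as the last step left them, time stands still between calls to the robot, and variables do not carry over. Pictures are saved under pics/ and viewed, at most 10 in all, crops included, and the job is handed in when it is done.

```bash
ls; mkdir -p pics
python3 - <<'E'
from rig import ctrl,camera,camera_model
import cv2,numpy as np
print(ctrl.sense())
for n in("scene","top"):
    p,d=camera(n); cv2.imwrite(f"pics/{n}0.png",p[:,:,::-1]); np.save(f"pics/{n}0.npy",d); print(n,camera_model(n))
print(camera_model("wrist"))
E
```

```text
pics
{'clock': 0.0, 'q': array([ 1.32997512e+00,  4.23839744e-01,  1.63074861e+00, -8.49482429e-06,
        1.08856016e+00, -1.90158675e-02]), 'dq': array([-0.00068548,  0.00085953, -0.00194106, -0.00147961,  0.00128474,
       -0.00202107]), 'joint_torque': array([ 2.32876358e-03, -5.57384491e+01, -2.81747764e+01,  1.65086003e-04,
        7.36039539e-03, -1.40979154e-06]), 'ee_pos': array([0.13734546, 0.60913883, 0.23052334]), 'eef_rot': array([ 1.10673477e-01,  9.93856517e-01, -7.71861441e-04, -9.70536700e-05]), 'force': array([-0.12071829, -0.50093497, -0.00166744]), 'ft_torque': array([ 0.02245076, -0.00183435,  0.05352506]), 'finger_force': 0.0, 'gripper_width': 0.08516420395072274}
scene {'K': array([[368.7500614 ,   0.        , 316.94431109],
       [  0.        , 368.7500614 , 204.94568095],
       [  0.        ,   0.        ,   1.        ]]), 'xyz': array([1.36424416, 0.13208952, 0.62910642]), 'orientation': array([ 0.57166549,  0.65903218, -0.36820152, -0.32140752])}
top {'K': array([[501.81462129,   0.        , 316.92406975],
       [  0.        , 501.81462129, 188.15135748],
       [  0.        ,   0.        ,   1.        ]]), 'xyz': array([0.37522458, 0.00337805, 1.61194351]), 'orientation': array([-0.70286019,  0.70953996, -0.03840746,  0.0326413 ])}
{'K': array([[323.37935642,   0.        , 319.20458755],
       [  0.        , 323.37935642, 200.15060683],
       [  0.        ,   0.        ,   1.        ]]), 'tool_from_camera': array([[-7.38872350e-05, -9.48494905e-01, -3.16792376e-01,
         8.07147584e-02],
       [ 9.99999068e-01, -5.01893438e-04,  1.26946301e-03,
         3.27314144e-04],
       [-1.36307521e-03, -3.16791987e-01,  9.48494058e-01,
        -1.43498809e-01],
       [ 0.00000000e+00,  0.00000000e+00,  0.00000000e+00,
         1.00000000e+00]])}
```

View pics/top0.png

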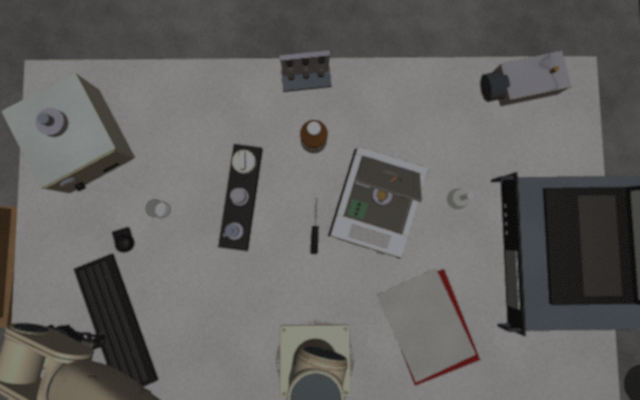

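View pics/scene0.png

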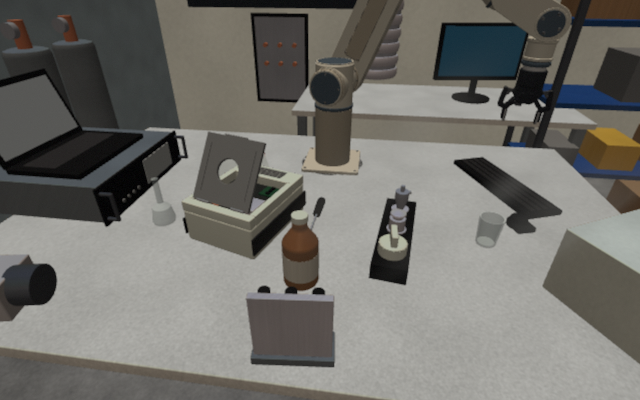

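The top view shows the rack on the left, with the filter in its far hole near (244,160). The monitor is on the right, with its port near (382,196) and the open cover at about (392,175).

```bash
cat > h.py <<'E'
import numpy as np,cv2
from scipy.spatial.transform import Rotation as R
from rig import ctrl,camera,camera_model
def pts(n,d,s=None):
    m=camera_model(n);K=m["K"]
    if n=="wrist":
        T=np.eye(4);T[:3,:3]=R.from_quat(s["eef_rot"]).as_matrix();T[:3,3]=s["ee_pos"];T=T@np.array(m["tool_from_camera"])
        Rm,t=T[:3,:3],T[:3,3]
    else: Rm,t=R.from_quat(m["orientation"]).as_matrix(),m["xyz"]
    v,u=np.mgrid[:d.shape[0],:d.shape[1]]
    P=np.stack([(u-K[0,2])/K[0,0]*d,(v-K[1,2])/K[1,1]*d,d],-1)@Rm.T+t
    P[d==0]=np.nan
    return P,Rm,t,K
def ray(n,u,v,z,s=None):
    P,Rm,t,K=pts(n,np.ones((1,1)),s)
    r=Rm@np.array([(u-K[0,2])/K[0,0],(v-K[1,2])/K[1,1],1.]);return t+r*(z-t[2])/r[2]
E
python3 - <<'E'
from h import *
d=np.load("pics/top0.npy");P=pts("top",d)[0];Z=P[...,2];np.set_printoptions(precision=4,suppress=True)
v,u=np.mgrid[:400,:640]
print("bench z",np.nanmedian(Z[270:330,180:270]))
def rect(m,name):
    q=P[m];r=cv2.minAreaRect(q[:,:2].astype(np.float32));print(name,m.sum(),r,np.median(q,0))
roi=lambda a,b,c,e:(u>=a)&(u<b)&(v>=c)&(v<e)
rect(roi(315,440,140,270)&(Z>.11)&(Z<.142),"montop")
c=roi(340,440,140,215)&(Z>.17)
rect(c,"cover"); q=P[c];m=q.mean(0);w=np.linalg.svd(q-m)[2];print("cover normal",w[2],m,len(q), q[:,2].max())
rect(roi(210,270,140,255)&(Z>.035)&(Z<.055),"racktop")
rect(roi(210,270,140,185)&(Z>.07)&(Z<.095),"drum")
rect(roi(210,270,140,185)&(Z>.10)&(Z<.125),"wing")
print(Z[150:175:2,232:258:2])
img=cv2.imread("pics/top0.png");o=np.hstack([cv2.resize(img[140:270,320:440],None,fx=3.3,fy=4,interpolation=2),cv2.resize(img[140:190,215:275],None,fx=6,fy=10.4,interpolation=2)]);cv2.imwrite("pics/c1.png",o);print(o.shape)
E
```

```text
bench z -4.976721431659836e-05
montop 3455 ((0.503040075302124, -0.13392038643360138), (0.3462942838668823, 0.28059256076812744), 72.09317779541016) [ 0.4269 -0.1728  0.1292]
cover 1335 ((0.5347414016723633, -0.21017730236053467), (0.1786661446094513, 0.08260540664196014), 72.22431182861328) [ 0.5277 -0.208   0.2443]
cover normal [ 0.7981 -0.2582  0.5444] [ 0.5302 -0.2087  0.2384] 1335 0.29237172244740006
racktop 2258 ((0.5091502666473389, 0.23377572000026703), (0.09188104420900345, 0.3314785659313202), 82.00850677490234) [0.4811 0.2325 0.0448]
drum 305 ((0.6147654056549072, 0.21904197335243225), (0.07058469951152802, 0.06951021403074265), 15.775748252868652) [0.6126 0.2107 0.0814]
wing 109 ((0.6142743825912476, 0.21785539388656616), (0.055072709918022156, 0.01518599409610033), 0.2876037657260895) [0.614  0.2176 0.1117]
[[0.0434 0.0412 0.0465 0.0391 0.0513 0.076  0.0391 0.0512 0.0427 0.0464
  0.0444 0.0485 0.0456]
 [0.0407 0.043  0.0474 0.0773 0.1104 0.1109 0.105  0.0791 0.076  0.0407
  0.0479 0.0448 0.0477]
 [   nan 0.0737 0.0823 0.0786 0.1101 0.1099 0.1035 0.0832 0.0801 0.0827
  0.
[... 293 characters left out ...]
0.067  0.0485]
 [0.0809 0.0822 0.0812 0.0873 0.1165 0.1191 0.1073 0.0817 0.0841 0.0832
  0.0851 0.0745 0.0458]
 [0.0775 0.086  0.0878 0.0835 0.1103 0.1105 0.1042 0.0847 0.0788 0.0848
  0.0811 0.0735 0.0389]
 [0.0774 0.0868 0.08   0.0841 0.112  0.1121 0.1037 0.0793 0.0815 0.0879
  0.075  0.0608 0.04  ]
 [0.0446 0.0852 0.0823 0.0813 0.1114 0.109  0.0998 0.0782 0.0842 0.0819
  0.0692 0.0441 0.0478]
 [0.0463 0.0473 0.0739 0.0809 0.0888 0.079  0.0804 0.0824 0.0848 0.067
  0.0533 0.0482 0.0411]
 [0.0445 0.0423 0.0409 0.077  0.0778 0.0819 0.0786 0.0743 0.0712 0.0425
  0.0457 0.0459 0.0391]
 [0.0436 0.0425 0.0509 0.0433 0.0452 0.0439 0.0443 0.0502 0.0421 0.0444
  0.045  0.0473 0.0394]]
(520, 756, 3)
```

View pics/c1.png

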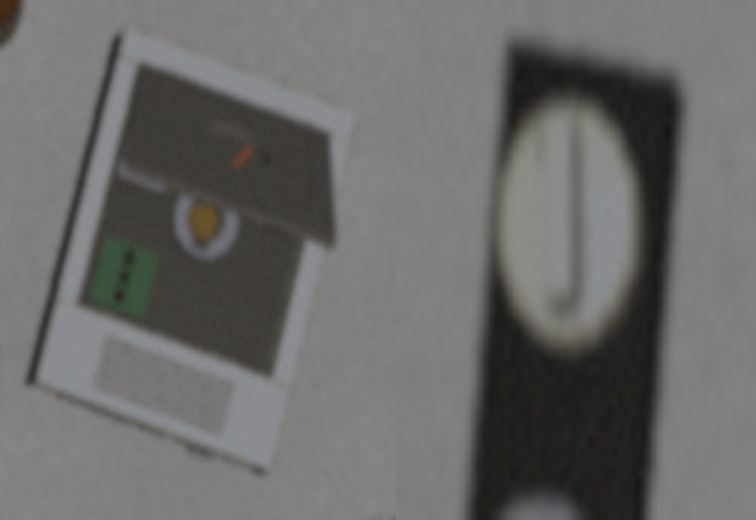

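The crop shows the port collar near pixel (382,195), partly hidden by the cover. The filter's wing lies along world x.

The fits give:
- **Monitor:** yaw about -17.9°.
- **Cover:** angle about 1.0 rad.
- **Port:** around (.502,-.200).
- **Filter:** (.614,.218), with wing height .112 and a 55x15 mm footprint, both matching the given sizes.

I'm moving to behind the open cover.

```bash
python3 -c "
from h import *
print(ray('top',382.1,195.5,.142))"
python3 -m creep '[[0,0,-0.92,0.22,-1],[0,0,-0.92,0.22,-1],[0,0,-0.92,0.22,-1],[0,0,-0.92,0.21,-1],[-0.9,-0.93,0,0,-1],[-0.9,-0.93,0,0,-1],[-0.9,-0.93,0,0,-1],[-0.9,-0.93,0,0,-1],[-0.9,-0.93,0,0,-1],[-0.9,-0.93,0,0,-1],[-0.9,-0.93,0,0,-1],[-0.9,-0.93,0,0,-1],[-0.9,-0.93,0,0,-1],[-0.9,-0.93,0,0,-1],[-0.9,-0.93,0,0,-1],[-0.9,-0.93,0,0,-1]]'
```

```text
[ 0.49995454 -0.20094015  0.142     ]
clock: 1.43
ee_pos: [0.3428, 0.1896, 0.3417]
eef_rot: [0.156, 0.988, 0.0, 0.0]
force: [0.8, 0.8, -0.1]
gripper_width: 0.0002
finger_force: 0.0
```

```bash
python3 -m creep '[[-0.9,-0.93,0,0,-1],[-0.9,-0.93,0,0,-1],[-0.9,-0.93,0,0,-1],[-0.9,-0.93,0,0,-1],[-0.9,-0.93,0,0,-1],[-0.9,-0.93,0,0,-1],[-0.9,-0.93,0,0,-1],[-0.9,-0.93,0,0,-1],[-0.9,-0.93,0,0,-1],[-0.9,-0.93,0,0,-1],[-0.9,-0.9,0,0,-1],[0,0,0,0,-1],[0,0,0,0,-1]]'
python3 - <<'E'
from h import *
s=ctrl.sense();print(s["ee_pos"])
p,d=camera("wrist");cv2.imwrite("pics/w1.png",p[:,:,::-1]);np.save("pics/w1.npy",d)
E
```

```text
clock: 2.52
ee_pos: [0.5311, -0.1927, 0.3407]
eef_rot: [0.157, 0.988, 0.0, -0.001]
force: [-0.1, 1.1, 0.4]
gripper_width: 0.0
finger_force: 0.0
[ 0.53111846 -0.19271319  0.34068532]
```

View pics/w1.png

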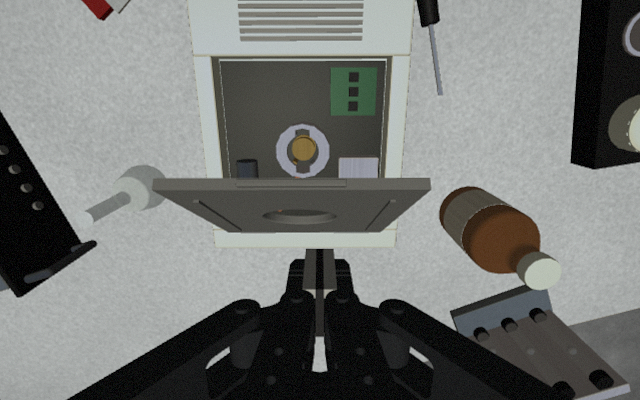

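The wrist view shows the port collar at (302,150) with its slots aligned with tool x. The cover's free edge runs along row 180, with its centre at about column 292, and the closed fingers are behind the cover.

```bash
python3 -m creep '[[-0.24,-0.26,0,0,-1],[-0.24,-0.26,0,0,-1],[0,0,0.55,0,-1],[0,0,0.55,0,-1],[0,0,0.55,0,-1],[0,0,0.55,0,-1],[0,0,0,0,-1],[0,0,0,0,-1],[0.13,0,0.09,0,-1],[0.13,0,0.09,0,-1],[0.13,0,0.09,0,-1],[0.13,0,0.09,0,-1],[0,0,0,0,-1]]'
```

```text
clock: 3.65
ee_pos: [0.5243, -0.2054, 0.2649]
eef_rot: [0.156, 0.988, -0.0, -0.0]
force: [-0.3, 0.0, 0.5]
gripper_width: -0.0001
finger_force: 0.0
```

```bash
python3 -m creep '[[0.11,0,0.08,0,-1],[0.11,0,0.08,0,-1],[0.11,0,0.08,0,-1],[0.11,0,0.08,0,-1],[0.11,0,0.08,0,-1],[0.1,0,0.08,0,-1],[0.1,0,0.08,0,-1],[0.1,0,0.08,0,-1],[0.09,0,0.1,0,-1],[0.09,0,0.1,0,-1],[0.09,0,0.1,0,-1],[0.09,0,0.1,0,-1],[0.09,0,0.1,0,-1],[0.09,0,0.1,0,-1],[0.09,0,0.1,0,-1],[0.09,0,0.1,0,-1]]'
python3 - <<'E'
from h import *
s=ctrl.sense();p,d=camera("wrist");P=pts("wrist",d,s)[0]
q=P[P[...,2]>.15];q=q[(q[:,0]>.4)&(q[:,0]<.62)&(q[:,1]<-.08)];print(len(q),np.nanmax(q[:,2]))
cv2.imwrite("pics/w2.png",p[:,:,::-1])
E
```

```text
clock: 4.98
ee_pos: [0.4802, -0.1911, 0.2214]
eef_rot: [0.156, 0.988, -0.0, 0.0]
force: [1.1, -0.8, 0.0]
gripper_width: 0.0001
finger_force: 0.6
67400 0.31232447108584327
```

View pics/w2.png

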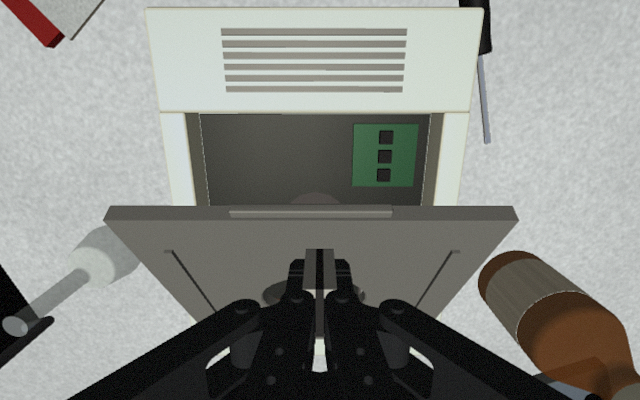

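The cover is following the fingertip: its edge is now at row 210 and the fingertip is on the strip. I'll keep going along the arc.

```bash
python3 -m creep '[[0.07,0,0.11,0,-1],[0.07,0,0.11,0,-1],[0.07,0,0.11,0,-1],[0.07,0,0.11,0,-1],[0.07,0,0.11,0,-1],[0.07,0,0.11,0,-1],[0.06,0,0.11,0,-1],[0.06,0,0.11,0,-1],[0.05,0,0.12,0,-1],[0.05,0,0.12,0,-1],[0.05,0,0.12,0,-1],[0.05,0,0.12,0,-1],[0.04,0,0.12,0,-1],[0.04,0,0.12,0,-1],[0.04,0,0.12,0,-1],[0.03,0,0.12,0,-1],[0,0,0,0,-1]]'
python3 -m creep '[[0.03,0,0.1,0,-1],[0.03,0,0.1,0,-1],[0.02,0,0.1,0,-1],[0.02,0,0.1,0,-1],[0.02,0,0.1,0,-1],[0.01,0,0.1,0,-1],[0,0,0.08,0,-1],[0,0,0.06,0,-1],[0,0,0.05,0,-1],[0,0,0.05,0,-1],[0,0,0.05,0,-1],[0,0,0,0,-1]]'
```

```text
clock: 6.45
ee_pos: [0.4542, -0.1826, 0.1657]
eef_rot: [0.156, 0.988, 0.0, -0.001]
force: [0.7, -0.1, 0.7]
gripper_width: 0.0
finger_force: 0.0
clock: 7.45
ee_pos: [0.4511, -0.1817, 0.1396]
eef_rot: [0.156, 0.988, 0.0, -0.0]
force: [0.3, -0.6, 0.2]
gripper_width: 0.0001
finger_force: 0.0
```

```bash
python3 -m creep '[[0,0,0.04,0,-1],[0,0,0.04,0,-1],[0,0,0,0,-1],[0,0,0,0,-1]]'; python3 -m creep '[[0,0,0.04,0,-1],[0,0,0.04,0,-1],[0,0,0,0,-1],[0,0,0,0,-1]]'
```

```text
clock: 7.78
ee_pos: [0.4513, -0.1818, 0.138]
eef_rot: [0.156, 0.988, -0.0, 0.0]
force: [-1.9, 1.2, 7.3]
gripper_width: -0.0002
finger_force: 3.8
clock: 8.12
ee_pos: [0.4513, -0.1818, 0.1377]
eef_rot: [0.156, 0.988, -0.0, 0.0]
force: [-9.2, 4.2, 34.6]
gripper_width: -0.0004
finger_force: 17.1
```

```bash
python3 -m creep '[[0,0,-0.1,0,-1],[0,0,-0.4,0,-1],[0,0,-0.9,0,-1],[0,0,-0.9,0,-1],[0,0,-0.9,0,-1],[0,0,-0.9,0,-1],[0,0,-0.9,0,-1],[0,0,-0.9,0,-1],[0,0,-0.8,0,-1],[0,0,0,0,-1],[0,0,0,0,-1],[0,0,0,0,-1]]'
python3 - <<'E'
from h import *
s=ctrl.sense();print(s["ee_pos"],s["force"]);p,d=camera("wrist");P=pts("wrist",d,s)[0]
cv2.imwrite("pics/w3.png",p[:,:,::-1]);np.savez("pics/w3.npz",p=p,d=d,pos=s["ee_pos"],rot=s["eef_rot"])
Z=P[...,2]
print("cover z",[np.round(P[r,c],4) for r,c in((150,250),(150,400),(300,220))])
E
```

```text
clock: 9.12
ee_pos: [0.4508, -0.1815, 0.3354]
eef_rot: [0.156, 0.988, 0.0, -0.0]
force: [0.2, -0.5, 0.2]
gripper_width: 0.0001
finger_force: 0.0
[ 0.45077567 -0.18152634  0.33535841] [ 0.20468495 -0.50487828  0.1851285 ]
cover z [array([ 0.4064, -0.2425,  0.1407]), array([ 0.4554, -0.0925,  0.1384]), array([ 0.6474, -0.4256, -0.0007])]
```

View pics/w3.png

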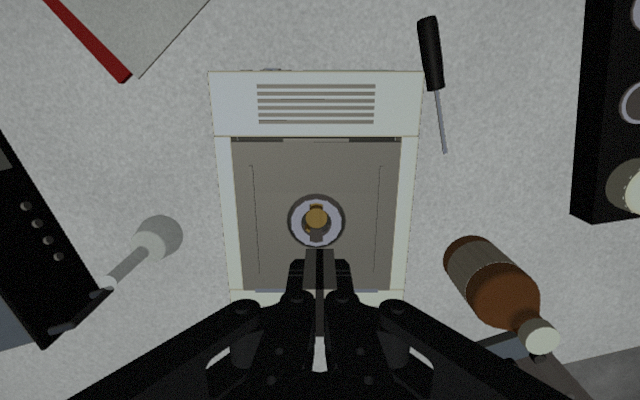

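The cover lies shut at z≈.138 to .140. The collar is at about (316,221), centred in the opening, with its slots along tool x. Next I'll fit the collar circle and the monitor yaw.

Run:
```python
from h import *
f=np.load("pics/w3.npz");p=f["p"];s=dict(ee_pos=f["pos"],eef_rot=f["rot"])
hsv=cv2.cvtColor(p,cv2.COLOR_RGB2HSV)
def flat(z):
    P,Rm,t,K=pts("wrist",np.ones((400,640)),s);D=P-t;return t+D*((z-t[2])/D[...,2])[...,None]
W=flat(.142)
m=(hsv[...,2]>120).astype(np.uint8);m[:190]=0;m[250:]=0;m[:,:283]=0;m[:,350:]=0
print([p[r,c] for r,c in((221,295),(221,270),(221,316),(200,316))])
n,l,st,c=cv2.connectedComponentsWithStats(m);i=1+st[1:,4].argmax();print(st[i],c[i])
q=W[l==i][:,:2].astype(np.float32)
print("enclosing",cv2.minEnclosingCircle(q))
cn=max(cv2.findContours((l==i).astype(np.uint8),0,1)[0],key=len)
e=cv2.fitEllipse(cn);print(e,ray("wrist",*e[0],.142,s))
# dark inner hole/slots
h=((l!=i)&(cv2.drawContours(np.zeros((400,640),np.uint8),[cn],-1,1,-1)>0));q=W[h][:,:2].astype(np.float32);print("hole",cv2.minAreaRect(q))
# monitor top: white body edges, at z .13
W=flat(.13);m=((hsv[...,2]>150)&(hsv[...,1]<60)).astype(np.uint8);m[:60]=0;m[:,:195]=0;m[:,440:]=0;m[140:]=0
n,l,st,c=cv2.connectedComponentsWithStats(m);i=1+st[1:,4].argmax();print(st[i]);r=cv2.minAreaRect(W[l==i][:,:2].astype(np.float32));print("front strip",r)
```

```text
[array([133, 134, 146], dtype=uint8), array([107, 107, 101], dtype=uint8), array([111,  92,  47], dtype=uint8), array([137, 140, 150], dtype=uint8)]
[292 199  49  47 963] [315.95638629 221.94600208]
enclosing ((0.5056365728378296, -0.20208555459976196), 0.028755156323313713)
((315.9220886230469, 222.26666259765625), (45.52569580078125, 48.74238204956055), 90.32998657226562) [ 0.50485646 -0.20199525  0.142     ]
hole ((0.5057366490364075, -0.20244178175926208), (0.034362610429525375, 0.04514108598232269), 42.13172149658203)
[  195    60   245    80 11904]
front strip ((0.38155537843704224, -0.16059419512748718), (0.26104095578193665, 0.0778137668967247), 72.05665588378906)
```

```bash
python3 -m creep '[[-0.07,0.9,0,0,-1],[-0.07,0.9,0,0,-1],[-0.07,0.9,0,0,-1],[-0.07,0.9,0,0,-1],[-0.07,0.9,0,0,-1],[-0.07,0.9,0,0,-1],[-0.07,0.9,0,0,-1],[-0.07,0.9,0,0,-1],[-0.07,0.9,0,0,-1],[-0.07,0.9,0,0,-1],[-0.07,0.9,0,0,-1],[-0.07,0.9,0,0,-1],[-0.07,0.9,0,0,1],[-0.07,0.9,0,0,1],[-0.07,0.9,0,0,1],[-0.07,0.8,0,-1,1],[0,0,0,-1,1],[0,0,0,-1,1],[0,0,0,0,1],[0,0,0,0,1]]'
python3 - <<'E'
from h import *
s=ctrl.sense();print(s["ee_pos"],s["eef_rot"]);p,d=camera("wrist");P=pts("wrist",d,s)[0];Z=P[...,2]
cv2.imwrite("pics/w4.png",p[:,:,::-1]);np.savez("pics/w4.npz",p=p,d=d,pos=s["ee_pos"],rot=s["eef_rot"])
near=np.hypot(P[...,0]-.614,P[...,1]-.218)<.045
for a,b in((.105,.125),(.072,.092)):
    q=P[near&(Z>a)&(Z<b)];print(len(q),np.median(q,0),cv2.minAreaRect(q[:,:2].astype(np.float32)),cv2.minEnclosingCircle(q[:,:2].astype(np.float32)))
E
```

```text
clock: 10.83
ee_pos: [0.6147, 0.216, 0.3344]
eef_rot: [0.001, 1.0, -0.0, -0.001]
force: [0.0, 0.4, 0.1]
gripper_width: 0.0853
finger_force: 0.0
[0.61468397 0.21599558 0.334356  ] [ 8.33546724e-04  9.99998786e-01 -4.35913039e-04 -1.24258482e-03]
657 [0.61628105 0.21619155 0.11475612] ((0.618825376033783, 0.21624907851219177), (0.056655168533325195, 0.015854384750127792), 1.639839768409729) ((0.6188140511512756, 0.216294527053833), 0.028634820133447647)
1826 [0.61526635 0.21624901 0.08364337] ((0.6175187230110168, 0.21617212891578674), (0.07086429744958878, 0.06890922784805298), 89.75227355957031) ((0.6188005805015564, 0.21630588173866272), 0.03619489073753357)
```

View pics/w4.png

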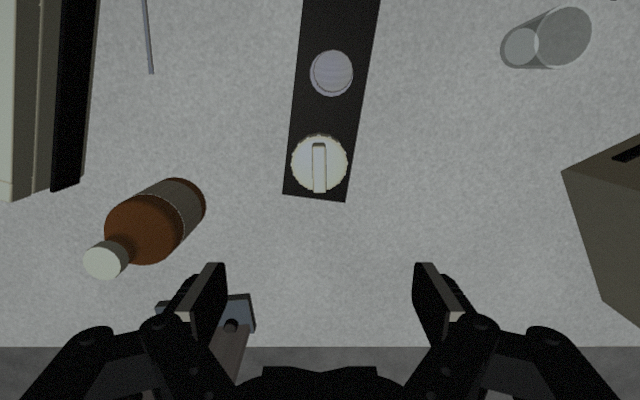

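The filter is at about (319,163), with the wing vertical in the image, so it lines up with tool x. Descending to grip.

```bash
python3 -m creep '[[-0.1,0,0.9,0,1],[0,0,0.9,0,1],[0,0,0.9,0,1],[0,0,0.9,0,1],[0,0,0.9,0,1],[0,0,0.9,0,1],[0,0,0.9,0,1],[0,0,0.9,0,1],[0,0,0.5,0,1],[0,0,0.4,0,1],[0,0,0.1,0,1],[0,0,0,0,1],[0,0,0,0,1]]'; python3 -m creep '[[0,0,0,0,-1],[0,0,0,0,-1],[0,0,0,0,-1],[0,0,0,0,-1],[0,0,0,0,-1],[0,0,0,0,-1],[0,0,0,0,-1],[0,0,0,0,-1],[0,0,0,0,-1],[0,0,0,0,-1]]'
```

```text
clock: 11.97
ee_pos: [0.6189, 0.2162, 0.0909]
eef_rot: [-0.0, 1.0, 0.0, 0.001]
force: [-0.4, 0.8, 0.1]
gripper_width: 0.0851
finger_force: 0.0
clock: 12.8
ee_pos: [0.6183, 0.2161, 0.0903]
eef_rot: [-0.001, 1.0, 0.0, 0.0]
force: [0.2, -0.5, 4.6]
gripper_width: 0.0146
finger_force: 62.5
```

```bash
python3 -m creep '[[0,0,-0.2,0,-1],[0,0,-0.4,0,-1],[0,0,-0.6,0,-1],[0,0,-0.8,0,-1],[0,0,-0.8,0,-1],[0,0,-0.8,0,-1],[0,0,-0.8,0,-1],[0,0,-0.8,0,-1],[0,0,-0.8,0,-1],[0,0,-0.6,0,-1],[0,0,-0.4,0,-1],[0,0,0,0,-1],[0,0,0,0,-1]]'
python3 - <<'E'
from h import *
s=ctrl.sense();p,d=camera("wrist");P=pts("wrist",d,s)[0]
cv2.imwrite("pics/w5.png",p[:,:,::-1]);np.savez("pics/w5.npz",p=p,d=d,pos=s["ee_pos"],rot=s["eef_rot"])
T=(P-s["ee_pos"])@R.from_quat(s["eef_rot"]).as_matrix()
print(s["ee_pos"],s["gripper_width"],s["force"])
E
```

```text
clock: 13.88
ee_pos: [0.6181, 0.2161, 0.3003]
eef_rot: [-0.001, 1.0, 0.0, 0.0]
force: [0.2, 0.9, -2.7]
gripper_width: 0.0146
finger_force: 61.9
[0.61807894 0.21609937 0.30026029] 0.014582669045245 [ 0.24677239  0.91300528 -2.655748  ]
```

View pics/w5.png

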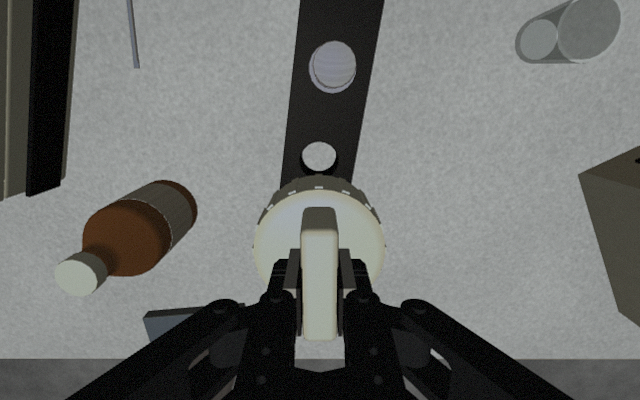

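The filter is held upright. The drum top spans columns 253–387, its front rim is at about row 190, and the wing is central at column 320. The hole is now empty at (319,156). Next I'll check the filter centre in the tool frame.

Run:
```python
from h import *
f=np.load("pics/w5.npz");p=f["p"];hsv=cv2.cvtColor(p,cv2.COLOR_RGB2HSV)
m=camera_model("wrist");K=m["K"];T=np.array(m["tool_from_camera"])
def tr(u,v,z):
    r=T[:3,:3]@np.array([(u-K[0,2])/K[0,0],(v-K[1,2])/K[1,1],1]);t=T[:3,3];return t+r*(z-t[2])/r[2]
g=cv2.GaussianBlur(hsv[...,2],(3,3),0).astype(int)
L=[];
for v in range(205,262,3):
    row=g[v]; on=np.where(row[235:405]>150)[0]+235
    if len(on): L.append((v,on[0],on[-1]))
print(L); print(g[170:215:2,319-25])
C=[]
for v,a,b in L: C+= [tr(a,v,.0073)[:2],tr(b,v,.0073)[:2]]
C=np.array(C);x=np.linalg.lstsq(np.c_[2*C,np.ones(len(C))],(C**2).sum(1),rcond=None)[0]
print("centre tool",x[:2],"r",np.sqrt(x[2]+(x[:2]**2).sum()))
# wing ends on top face z tool .0903-.113
print("wing",[tr(320,r,-.0227) for r in(228,340)])
```

```text
[(205, np.int64(235), np.int64(404)), (208, np.int64(235), np.int64(404)), (211, np.int64(235), np.int64(404)), (214, np.int64(235), np.int64(404)), (217, np.int64(235), np.int64(404)), (220, np.int64(235), np.int64(404)), (223, np.int64(235), np.int64(404)), (226, np.int64(235), np.int64(404)), (229, np.int64(236), np.int64(404)), (232, np.int64(235), np.int64(404)), (235, np.int64(235), np.int64(404)), (238, np.int64(235), np.int64(404)), (241, np.int64(235), np.int64(404)), (244, np.int64(236), np.int64(404)), (247, np.int64(235), np.int64(404)), (250, np.int64(235), np.int64(404)), (253, np.int64(235), np.int64(404)), (256, np.int64(235), np.int64(404)), (259, np.int64(235), np.int64(404))]
[ 32  34  32  33  45  71  72  72  71  72 119 145 137 164 166 166 168 170
 174 176 174 174 172]
centre tool [0.009291   0.00054933] r 0.04406964921601287
wing [array([ 0.02836476,  0.00064468, -0.0227    ]), array([-0.02762351,  0.00068432, -0.0227    ])]
```

The wing ends are at +28.4 and -27.6 mm in tool x, so the filter is centred in the tool to within 1 mm. Carrying it to the port.

```bash
python3 -m creep '[[0.12,-0.45,0,0,-1],[0.24,-0.88,0,0,-1],[0.24,-0.88,0,0,-1],[0.24,-0.88,0,0,-1],[0.24,-0.88,0,0,-1],[0.24,-0.88,0,0,-1],[0.24,-0.88,0,0,-1],[0.24,-0.88,0,0,-1],[0.24,-0.88,0,0,-1],[0.24,-0.88,0,0,-1],[0.24,-0.88,0,0,-1],[0.24,-0.88,0,0,-1],[0.24,-0.88,0,0,-1],[0.24,-0.88,0,0,-1],[0.24,-0.88,0,0,-1],[0.24,-0.88,0,0,-1],[0.12,-0.45,0,1,-1],[0,0,0,1,-1],[0,0,0,1,-1],[0,0,0,0,-1]]'
python3 -m creep '[[0,0,0,0,-1],[0,0,0,0,-1],[0,0,0,0,-1]]'
```

```text
clock: 15.6
ee_pos: [0.5021, -0.2075, 0.2985]
eef_rot: [0.158, 0.987, 0.0, -0.001]
force: [-0.4, -0.0, -2.4]
gripper_width: 0.015
finger_force: 61.8
clock: 15.85
ee_pos: [0.5033, -0.2068, 0.2996]
eef_rot: [0.155, 0.988, 0.0, -0.0]
force: [-0.1, -0.4, -2.5]
gripper_width: 0.0147
finger_force: 61.8
```

```bash
python3 -m creep '[[-0.02,0.17,0,0,-1],[0,0,0.5,0,-1],[0,0,0.6,0,-1],[0,0,0.6,0,-1],[0,0,0.5,0,-1],[0,0,0.3,0,-1],[0,0,0,0,-1],[0,0,0,0,-1],[0,0,0,0,-1]]'
python3 - <<'E'
from h import *
for n in ("wrist","top"):
    p,d=camera(n);
    c=p[:,:,::-1] if n=="wrist" else cv2.resize(p[150:250,340:440,::-1],(400,400),interpolation=2)
    cv2.imwrite(f"pics/{n}6.png",c)
a=cv2.imread("pics/wrist6.png")[60:400,120:520];b=cv2.imread("pics/top6.png")[:340];cv2.imwrite("pics/c6.png",np.hstack([a,b]))
E
```

```text
clock: 16.6
ee_pos: [0.5064, -0.2025, 0.2259]
eef_rot: [0.156, 0.988, -0.0, 0.001]
force: [-0.1, -0.2, -1.5]
gripper_width: 0.0147
finger_force: 61.9
```

View pics/c6.png

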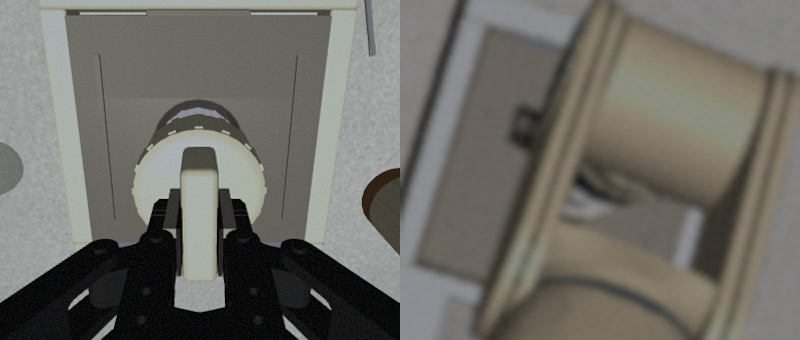

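The filter sits over the opening, symmetric about the cover (the wing is at column 200 of the left crop, between guide lines at 97 and 297). The arm blocks the top view. I'll insert it slowly and watch the force.

```bash
python3 -m creep '[[0.03,0,0.1,0,-1],[0,0,0.1,0,-1],[0,0,0.1,0,-1],[0,0,0.1,0,-1],[0,0,0.05,0,-1],[0,0,0,0,-1],[0,0,0,0,-1]]'; python3 -m creep '[[0,0,0.05,0,-1],[0,0,0.05,0,-1],[0,0,0.05,0,-1],[0,0,0.05,0,-1],[0,0,0.05,0,-1],[0,0,0,0,-1],[0,0,0,0,-1]]'; python3 -c "
from rig import ctrl;s=ctrl.sense();print(s['ft_torque'])"
```

```text
clock: 17.28
ee_pos: [0.5048, -0.202, 0.2113]
eef_rot: [0.156, 0.988, 0.0, -0.0]
force: [-0.1, 1.0, -2.0]
gripper_width: 0.0149
finger_force: 61.9
clock: 17.87
ee_pos: [0.5048, -0.2021, 0.2039]
eef_rot: [0.156, 0.988, 0.0, -0.0]
force: [-0.4, -0.5, -1.6]
gripper_width: 0.0145
finger_force: 61.9
[0.00077341 0.0488896  0.00605423]
```

The lugs are in the slots with no contact force. Pushing it home.

```bash
python3 -m creep '[[0,0,0.06,0,-1],[0,0,0.06,0,-1],[0,0,0.06,0,-1],[0,0,0.06,0,-1],[0,0,0.06,0,-1],[0,0,0.06,0,-1],[0,0,0.06,0,-1],[0,0,0.06,0,-1],[0,0,0,0,-1],[0,0,0,0,-1]]'; python3 -m creep '[[0,0,0.04,0,-1],[0,0,0.04,0,-1],[0,0,0.02,0,-1],[0,0,0,0,-1],[0,0,0,0,-1]]'
```

```text
clock: 18.7
ee_pos: [0.5051, -0.2022, 0.1898]
eef_rot: [0.156, 0.988, -0.0, 0.0]
force: [-0.4, 0.1, 5.0]
gripper_width: 0.0151
finger_force: 62.7
clock: 19.12
ee_pos: [0.5051, -0.2023, 0.1873]
eef_rot: [0.156, 0.988, -0.0, 0.0]
force: [-0.8, -0.9, 7.8]
gripper_width: 0.0147
finger_force: 63.3
```

```bash
python3 -m creep '[[0,0,0.03,0,-1],[0,0,0,0,-1],[0,0,0,0,-1]]'; python3 -m creep '[[0,0,0,0.5,-1],[0,0,0,0.5,-1],[0,0,0,0.5,-1],[0,0,0,0.5,-1],[0,0,0,0.5,-1],[0,0,0,0.5,-1],[0,0,0,0.5,-1],[0,0,0,0.5,-1],[0,0,0,0,-1],[0,0,0,0,-1]]';python3 -c "
from rig import ctrl;s=ctrl.sense();print(s['ft_torque'],s['q'])"
```

```text
clock: 19.37
ee_pos: [0.5052, -0.2024, 0.1872]
eef_rot: [0.156, 0.988, -0.0, 0.001]
force: [-3.9, 0.4, 16.6]
gripper_width: 0.0152
finger_force: 64.3
clock: 20.2
ee_pos: [0.5052, -0.2024, 0.1872]
eef_rot: [0.358, 0.934, -0.0, 0.001]
force: [-4.2, 0.0, 15.7]
gripper_width: 0.0151
finger_force: 64.3
[0.21643834 0.61294086 0.01408341] [-4.02761264e-01  3.62915789e-01  1.84462685e+00 -3.12003325e-04
  9.32619379e-01 -1.24146417e+00]
```

```bash
python3 -m creep '[[0,0,0,0.5,-1],[0,0,0,0.5,-1],[0,0,0,0.5,-1],[0,0,0,0.5,-1],[0,0,0,0.5,-1],[0,0,0,0.5,-1],[0,0,0,0.5,-1],[0,0,0,0.5,-1],[0,0,0,0.5,-1],[0,0,0,0.5,-1],[0,0,0,0.5,-1],[0,0,0,0.5,-1],[0,0,0,0.5,-1],[0,0,0,0.5,-1],[0,0,0,0.5,-1],[0,0,0,0.5,-1],[0,0,0,0.5,-1],[0,0,0,0.5,-1],[0,0,0,0,-1],[0,0,0,0,-1]]';python3 -c "
from rig import ctrl;s=ctrl.sense();print(s['ft_torque'],s['joint_torque'])"
python3 -m creep '[[0,0,0,0.3,-1],[0,0,0,0.3,-1],[0,0,0,0.3,-1],[0,0,0,0.3,-1],[0,0,0,0.2,-1],[0,0,0,0,-1],[0,0,0,0,-1]]';python3 -c "
from rig import ctrl;s=ctrl.sense();print(s['ft_torque'],s['joint_torque'])"
```

```text
clock: 21.87
ee_pos: [0.5048, -0.2028, 0.1872]
eef_rot: [0.743, 0.67, -0.0, 0.001]
force: [-5.0, -2.1, 16.8]
gripper_width: 0.015
finger_force: 64.6
[-0.23368435  0.96277994  0.22443967] [  1.6088663  -39.84249473 -21.79739714   0.93447905  -1.3895366
   0.30616896]
clock: 22.45
ee_pos: [0.5048, -0.2027, 0.1873]
eef_rot: [0.789, 0.614, -0.0, 0.001]
force: [-6.3, -1.0, 16.5]
gripper_width: 0.0149
finger_force: 64.7
[-0.22842084  0.95852342  0.30808001] [  1.29970629 -39.74490523 -21.86614037   1.000067    -1.43233884
   0.40310271]
```

```bash
python3 -m creep '[[0,0,0,0.2,-1],[0,0,0,0.2,-1],[0,0,0,0,-1],[0,0,0,0,-1]]';python3 -c "
from rig import ctrl;s=ctrl.sense();print(s['ft_torque'],s['joint_torque'])"
python3 -m creep '[[0,0,0,0.2,-1],[0,0,0,0.2,-1],[0,0,0,0,-1],[0,0,0,0,-1]]';python3 -c "
from rig import ctrl;s=ctrl.sense();print(s['ft_torque'],s['joint_torque'])"
```

```text
clock: 22.78
ee_pos: [0.5048, -0.2027, 0.1873]
eef_rot: [0.802, 0.597, -0.0, 0.001]
force: [-6.0, -1.1, 15.7]
gripper_width: 0.0146
finger_force: 65.0
[-0.23504874  1.01922904  0.54651095] [  1.03921238 -39.6868372  -21.91012681   1.1066363   -1.46272235
   0.60468223]
clock: 23.12
ee_pos: [0.5047, -0.2027, 0.1873]
eef_rot: [0.814, 0.581, -0.001, 0.001]
force: [-4.6, -1.2, 17.8]
gripper_width: 0.0152
finger_force: 66.6
[-0.18880694  0.97855393  0.95212602] [  0.60085131 -39.64721918 -21.926018     1.31048553  -1.47309858
   0.97711366]
```

```bash
python3 -m creep '[[0,0,0,0,-1],[0,0,0,0,-1],[0,0,0,0,-1],[0,0,0,0,-1],[0,0,0,0,-1],[0,0,0,0,-1],[0,0,0,0,-1],[0,0,0,0,-1],[0,0,0,0,-1],[0,0,0,0,-1],[0,0,0,0,-1],[0,0,0,0,-1]]';python3 - <<'E'
from h import *
s=ctrl.sense();print(s['ft_torque'],s['joint_torque'][5])
p,d=camera("wrist");q,_=camera("scene")
cv2.imwrite("pics/c7.png",np.hstack([p[100:400,120:520,::-1],cv2.resize(q[120:270,160:360,::-1],(400,300))]))
E
```

```text
clock: 24.12
ee_pos: [0.5048, -0.2027, 0.1873]
eef_rot: [0.814, 0.581, -0.001, 0.001]
force: [-6.4, -1.2, 16.9]
gripper_width: 0.0151
finger_force: 66.6
[-0.2264743   0.97380343  0.97792506] 0.9376650676131248
```

View pics/c7.png

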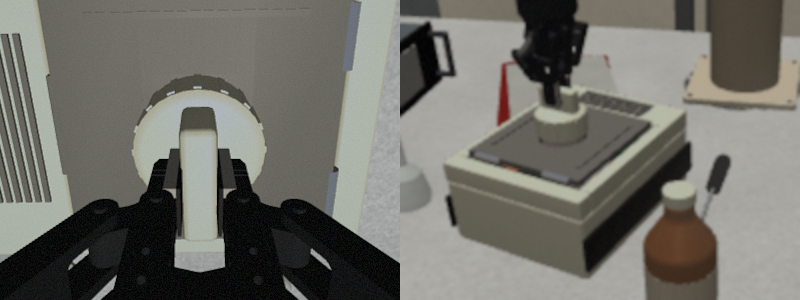

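The cover is shut and the filter is seated on the port, turned a quarter turn, with the wing still gripped at (200,170) in the left crop. The push and torque are holding steady, so I'm handing in.

```bash
python3 -c "
from rig import ctrl;print(ctrl.finish_job())"
```

```text
the job is handed in; nothing more can be done
None
```

I handed in the job at about 24 s: the cover is shut, and the zero filter is pushed home with about 17 N, turned clockwise to its stop and still gripped; the judge's result was not shown.

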